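# Build up a bayonet filter housing round its gauge

## Task

Put the air filter housing together on its bench mount: set the blue filter stage down on the mount and turn its lever clockwise a quarter turn until it is fully home against the stops, then set the yellow closing cap on top of the filter stage and lock it in the same way. Turn each part by pushing its lever round, not by gripping and twisting its body, choose the side from which the pressure gauge does not bar the lever, and leave the jar, abrasive block, tape measure, bearing and tape roll where they are.

Things in the scene. Friction and masses are not known exactly. Their poses are not given: they have to be found in the camera images.
- filter_grip (a point): Filter stage: blue cylinder with aluminium ends and a side lever, 103 mm tall, upright, loose, about 0.3 kg. Point: on its centre line 60 mm above its underside, mid-height of the bare grip (58 mm diameter; +y and -y sides bare from 10 mm up). z up, x to its lever. Set it down with the fingertips over 20 mm above its underside.
- filter_knob (a point): Round red knob, 15 mm diameter, 18 mm high, end of the filter stage's only lever. Point: its centre, 87.5 mm out along the filter stage's x, 52 mm above its underside. The lever bar is 12 mm wide, 46 to 58 mm above the underside; its tip is 95 mm out. Pushing it takes 1 to 2 N.
- filter_ear (a point): Outer end of one of the two ears under the filter stage, at its +x (the other at -x): 44 mm from the centre line, 24 mm wide, 1.5 to 8.5 mm above the underside. The underside is a ring, 64 mm outside, 44 mm inside, with a recess 10 mm deep that fits loosely over a deck's boss.
- filter_deck (a point): Centre of the filter stage's top deck, 86 mm above its underside, axes as the filter stage. Centring boss in the middle: 40 mm diameter, 8 mm high, coned. The next part stands on this deck (grip point 60 mm above it), put on with its x along +y or -y here, then turned clockwise 90 degrees: lever from +y to +x, or from -y to -x, till the stops. Play 2 mm. z up.
- filter_claw (a point): Outer top edge of the claw at +x of the filter stage's top deck (its twin at -x): roof over radius 36 to 54 mm, 48 mm wide, 17 mm above the deck; the slot below is 11 mm high. Each slot is open on its anticlockwise side and has a stop on the other, so an ear enters it only by turning clockwise seen from above.
- cap_grip (a point): Closing cap: yellow cylinder, black foot and domed black top, side lever, 100 mm tall, upright, loose, about 0.22 kg. Point: on its centre line 60 mm above its underside, mid-height of the bare grip (58 mm diameter; +y and -y sides bare from 10 mm up). z up, x to its lever. Set it down with the fingertips over 20 mm above its underside.
- cap_knob (a point): Round red knob, 15 mm diameter, 18 mm high, end of the cap's only lever. Point: its centre, 87.5 mm out along the cap's x, 52 mm above its underside. The lever bar is 12 mm wide, 46 to 58 mm above the underside; its tip is 95 mm out. Pushing it takes 1 to 2 N.
- cap_ear (a point): Outer end of one of the two ears under the cap, at its +x (the other at -x): 44 mm from the centre line, 24 mm wide, 1.5 to 8.5 mm above the underside. The underside is a ring, 64 mm outside, 44 mm inside, with a recess 10 mm deep that fits loosely over a deck's boss.
- mount_deck (a point): Centre of the bench mount's deck: grey round plate, 116 mm diameter, fixed, deck 30 mm above the bench. Centring boss in the middle: 40 mm diameter, 8 mm high, coned. The next part stands on this deck (grip point 60 mm above it), put on with its x along +y or -y here, then turned clockwise 90 degrees: lever from +y to +x, or from -y to -x, till the stops. Play 2 mm. z up.
- mount_claw (a point): Outer top edge of the claw at +x of the mount's deck (its twin at -x): roof over radius 36 to 54 mm, 48 mm wide, 17 mm above the deck; the slot below is 11 mm high. Each slot is open on its anticlockwise side and has a stop on the other, so an ear enters it only by turning clockwise seen from above.
- gauge (a point): Centre of the round pressure gauge (40 mm diameter, 18 mm thick) on a brass inlet pipe that stands upright 95 mm from the mount's centre line, fixed, on any side of the mount; its top is 118 mm above the bench. It stands in the way of the filter stage's lever (not of the cap's, which is above it).
- cabinet_corner (a point): Fixed: top of the nearest corner of the grey steel parts cabinet, 270 mm tall, behind and to the right of the mount. The face towards the mount runs from this corner away from the robot, 45 degrees to the left of straight ahead; an open drawer juts out 40 mm low down. Keep the hand and wrist off it; a hand turned parallel to that face has most room.
- jar: Clear jar with red lid, 70 mm diameter, 101 mm tall, origin at the centre of its underside; bystander.
- abrasive: Grey abrasive block with red top, 50x90x34 mm, origin at the centre of its underside, long side along its y; bystander.
- tape_measure: Yellow tape measure lying flat, 67x84x29 mm, origin at the centre of its underside; bystander.
- bearing: Steel ball bearing lying flat, 52 mm diameter, 15 mm high, origin at the centre of its underside; bystander.
- tape_roll: Roll of black insulating tape lying flat, 64 mm diameter, 20 mm high, origin at the centre of its underside; bystander.

How it is judged:
On the way, in this order (a step that is already met when the one before it is completed fails the run):
1. the filter stage is seated on the mount and locked, its lever axis within 10 degrees of fully home (horizontal distance between filter_grip and mount_deck below 0.007 m and z of filter_grip in the frame of mount_deck between 0.055 and 0.0645 m and angle between the x axis of filter_grip and the x axis of mount_deck, either way round below 0.17 rad and angle between filter_grip's own z axis and vertical below 0.06 rad), for 0.2 s.
2. the cap is seated on the filter stage and locked, within 10 degrees of fully home (horizontal distance between cap_grip and filter_deck below 0.007 m and z of cap_grip in the frame of filter_deck between 0.055 and 0.0645 m and angle between the x axis of cap_grip and the x axis of filter_deck, either way round below 0.17 rad and angle between cap_grip's own z axis and vertical below 0.06 rad), for 0.2 s.
At the end, for the whole second after the job is handed in: The filter stage sits on the mount and the cap on the filter stage, each centred within 7 mm, down on its deck within 4.5 mm, upright within 3.4 degrees and turned home within 0.17 rad (10 degrees) of the claws' axis; the five bystanders are within 25 mm of where they stood (all of step 1 and all of step 2 and distance of each of jar, abrasive, tape_measure, bearing, tape_roll from where it was at the start of the episode below 0.025 m); the robot touches nothing.
It fails at once if a part already on its deck is turned with the gripper round its body (grasp point within 30 mm of its centre line) instead of by its lever ((horizontal distance between filter_grip and mount_deck below 0.007 m and z of filter_grip in the frame of mount_deck between 0.055 and 0.0645 m and angle between the x axis of filter_grip and the x axis of mount_deck, either way round between 0.25 and 0.68 rad and horizontal distance between the grasp point and filter_grip below 0.03 m and z of the grasp point in the frame of filter_grip below 0.05 m) or (horizontal distance between cap_grip and filter_deck below 0.007 m and z of cap_grip in the frame of filter_deck between 0.055 and 0.0645 m and angle between the x axis of cap_grip and the x axis of filter_deck, either way round between 0.25 and 0.68 rad and horizontal distance between the grasp point and cap_grip below 0.03 m and z of the grasp point in the frame of cap_grip below 0.05 m)).
It fails at once if a bystander is moved by more than 25 mm (distance of any of jar, abrasive, tape_measure, bearing, tape_roll from where it was at the start of the episode above 0.025 m).
It also fails if it takes over 72 s, if anything falls off the work surface, if the arm or the gripper's body presses on something with over 40 N, if the wrist force passes 120 N, or if a joint passes its speed limit or range.

## Robot

A 6-joint arm with a two-finger parallel gripper is mounted at the origin on the work surface; the furniture and walls round the work are solid. World frame = base frame: x ahead of the robot, y to its left, z up, the work surface at z = 0. Lengths are in m, angles in rad, forces in N, time in s.
With the tool pointing down it reaches from about 0.25 to 0.775 m from the base axis. Payload 4 kg.
Tool frame: the origin (TCP) lies at the very end of the fingers, on their centre line; the grasp point (between the pads) lies 19 mm behind it (robot.hold_point_z is the distance from the TCP to the grasp point, in m); z points along the fingers, y is the line along which they close (so a half turn about z gives the same grasp; the last joint's range is limited). The gripper opens to 94 mm and grips with 3 to 60 N. Pads are 16 mm wide; open, the fingers measure 119 mm over their backs; the gripper's body (75 mm by 177 mm) begins 78 mm behind the grasp point.
Start: joints at [1.109, 0.087, 1.371, -0, 1.684, -0.103], TCP at [0.193, 0.515, 0.206] pointing down, gripper open.
Joint ranges: [-3.1, 3.1], [-0.76, 2.03], [0.27, 2.55], [-1.08, 4.22], [0.17, 2.65], [-2.57, 2.57]. Speed limits (rad/s): [2.79, 2.79, 3.14, 3.14, 3.14, 3.14].

## Interface

Orientations are given as [roll, pitch, yaw] about the fixed x, y, z axes, in that order (R = Rz(yaw) Ry(pitch) Rx(roll)).
In Python, from bench import robot gives the robot as it stands.
- The arm moves only by the tool carry_out, never from a script. Its argument "steps" is a list of rows, each a list of 3 entries, a list of its own where there are three numbers: the shift along the tool's x, y, z in m, then the turn about the tool's z in units of 10 degrees (1.0 is 10 degrees), then the closure, from -1 (fully open) to 1 (shut). In form: [[[tx, ty, tz], roll, jaw], ...]. A call has 1 to 10 rows; each row is the pose to reach, as a shift and turn from the pose commanded when the call began, along the tool's axes at that moment; what a row does not reach only later rows make up. A row lasts 1/8 s, in which the tool goes at most 62.5 mm and 10.7 degrees, less where a joint would pass 70% of its speed; a pose out of reach is approached as far as the arm can. A call with a gripper value outside its range is refused whole. The fingers move at their own pace and stop on an object; the grip force is fixed at half the most. Time passes only in rows, so rows that repeat a pose let the fingers close. It gives the time, the measured TCP pose, the force, the opening and the grip force at its end, in the units of the state.
- robot.get_obs(): the state, without advancing time (a new reading comes with each control period).
- robot.snapshot(name): name is "side" or "top"; returns a dict with "image" (400x640x3 uint8, red, green, blue), "z_map" (400x640 float32, m along the optical axis (not along the pixel's ray), 0 where there is no reading), "mtx" (3x3 intrinsics, pixels), "R" (3x3) and "t" (3): a world point X has camera coordinates R X + t. Camera axes: x right, y down, z forward; pixel columns grow to the right and rows downward; lengths in m; the calibration is good to about 2 mm. A picture is of the moment at which its call begins.
- robot.close_job(): hands the job in; it is judged then, once.
The state is a dict: "time": time; "joint_positions": joint angles; "qvel": joint speeds; "joint_torque": joint torques, N m; "tool_pos": TCP position; "ee_rot": TCP orientation; "wrist_force": force on the tool from outside, world axes, zero at the start; "wrist_torque": the same for the moment, N m; "width": finger opening in m; "finger_force": force on a finger pad.
Only numpy, scipy, OpenCV 4.12 (cv2) and the standard library are available. Lean on these libraries where they do the work, as an engineer would, in place of code of your own. Each camera call takes 0.05 s, during which the arm holds its last target. There are 200 camera calls.

## Working session

There is one attempt and no reset: what is moved stays moved. The work goes in short steps, Python scripts to look and compute and a tool call to move; the robot and the scene stay as the last step left them, time stands still between calls to the robot, and variables do not carry over. Pictures are saved under pics/ and viewed, at most 10 in all, crops included, and the job is handed in when it is done.

Besides the shell and the picture viewer there is one more tool, called after ">>>" in YAML: its name, and indented under it one key for each argument. carry_out: Moves the arm, as the interface text tells. Its arguments: {"type":"object","properties":{"steps":{"type":"array","items":{"type":"array"}}},"required":["steps"]}

```bash
mkdir -p pics; ls
python3 - <<'E'
from bench import robot
import cv2,numpy as np,pickle
print(robot.get_obs())
for n in("top","side"):
    s=robot.snapshot(n); pickle.dump(s,open(n+".pkl","wb"))
    cv2.imwrite(f"pics/{n}0.png",s["image"][:,:,::-1])
    print(n,s["mtx"],s["R"],s["t"],(-s["R"].T@s["t"]))
E
```

```text
pics
{'time': 0.0, 'joint_positions': array([ 1.10891093e+00,  8.79312915e-02,  1.37225977e+00, -1.77401015e-05,
        1.68360279e+00, -1.03104900e-01]), 'qvel': array([-0.00064063,  0.00227902, -0.0001925 ,  0.00035023, -0.00089524,
        0.0006238 ]), 'joint_torque': array([ 3.62873550e-05, -3.40193331e+01, -3.02421606e+01,  7.16998964e-02,
        3.32817994e-02, -1.56938627e-04]), 'tool_pos': array([0.19288567, 0.5144723 , 0.20431435]), 'ee_rot': array([-3.13940134e+00, -2.09013498e-04,  2.78280995e+00]), 'wrist_force': array([-0.43140624, -0.37597132,  0.59356105]), 'wrist_torque': array([-0.04132604,  0.00802071,  0.00794085]), 'finger_force': 0.0, 'width': 0.09411414907620422}
top [[516.25783616   0.         312.74391183]
 [  0.         516.25783616 200.30162169]
 [  0.           0.           1.        ]] [[ 0.01877735 -0.99970629 -0.01532168]
 [-0.9818483  -0.01554482 -0.18902982]
 [ 0.18873612  0.01859305 -0.98185181]] [0.02963731 0.49846838 1.31062489] [0.24150156 0.0130087  1.3815189 ]
side [[437.85856571   0.         320.78971164]
 [  0.         437.85856571 194.05677545]
 [  0.           0.           1.        ]] [[ 0.80128112 -0.59785197  0.02283853]
 [-0.31483579 -0.45380934 -0.83362792]
 [ 0.50875043  0.66077992 -0.55185405]] [-0.36713713  0.33793696  0.95512528] [-0.08534569 -0.69726231  0.81718831]
```

View pics/top0.png

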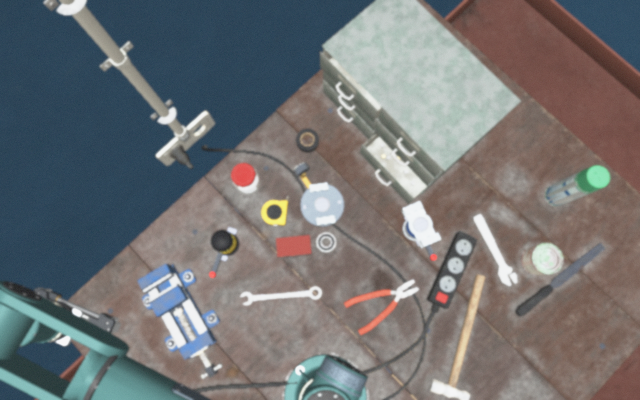

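View pics/side0.png

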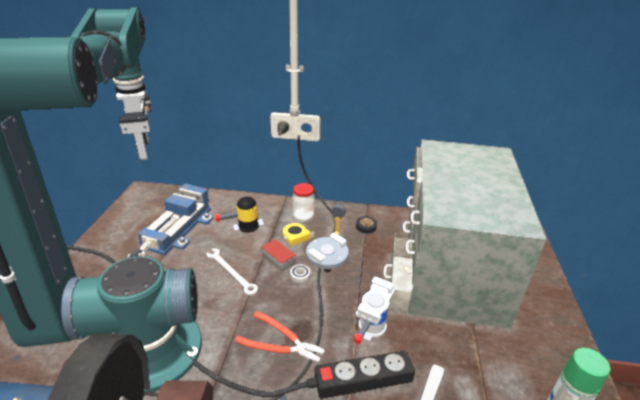

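The top view shows the mount at (322,204), the gauge/pipe near (303,175), the filter stage at (420,222) with its knob at (433,257), the cap at (226,241) with its knob at (212,274), and the cabinet at upper right. The side view agrees.

```bash
cat > h.py <<'E'
import pickle,numpy as np,cv2
def ray(s,u,v,z):
    "pixel -> world point on plane z"
    c=-s["R"].T@s["t"]; d=s["R"].T@np.linalg.solve(s["mtx"],[u,v,1.])
    return c+d*(z-c[2])/d[2]
def cloud(s):
    v,u=np.mgrid[:400,:640]; z=s["z_map"].astype(float)
    p=np.stack([u,v,np.ones_like(u)],-1)@np.linalg.inv(s["mtx"]).T*z[...,None]
    w=(p-s["t"])@s["R"]; w[z==0]=np.nan
    return w
def blobs(m,amin=6):
    n,l,st,c=cv2.connectedComponentsWithStats(m.astype(np.uint8))
    return [(c[i],st[i,4],l==i) for i in range(1,n) if st[i,4]>=amin]
E
python3 - <<'E'
from h import *
t=pickle.load(open("top.pkl","rb")); s=pickle.load(open("side.pkl","rb"))
im=t["image"][130:300,190:460]
cv2.imwrite("pics/top0z.png",cv2.resize(im[:,:,::-1],None,fx=2.9,fy=2.9,interpolation=cv2.INTER_CUBIC))
im=s["image"][170:350,190:430]
cv2.imwrite("pics/side0z.png",cv2.resize(im[:,:,::-1],None,fx=3.2,fy=3.2,interpolation=cv2.INTER_CUBIC))
for n,S in(("top",t),("side",s)):
    w=cloud(S)
    hsv=cv2.cvtColor(S["image"],cv2.COLOR_RGB2HSV).astype(int)
    red=((hsv[...,0]<8)|(hsv[...,0]>172))&(hsv[...,1]>150)&(hsv[...,2]>110)
    for c,a,m in blobs(red):
        print(n,"red",c.round(1),a,np.nanmedian(w[m],0).round(3))
w=cloud(t)
for u,v in[(322,204),(420,222),(225,239),(303,172),(310,185),(318,188),(326,219),(422,189)]:
    print(u,v,w[v,u].round(3))
E
```

```text
top red [242.7 174.5] 341 [0.552 0.218 0.1  ]
top red [434.  256.2] 8 [ 0.356 -0.273  0.062]
top red [442.7 295.5] 19 [ 0.259 -0.296  0.045]
side red [303.2 189.5] 199 [0.551 0.215 0.097]
side red [216.8 217.4] 20 [0.296 0.287 0.056]
side red [279.  250.4] 243 [0.38  0.086 0.031]
side red [261.3 317.9] 36 [ 0.232 -0.068  0.008]
side red [283.  331.5] 52 [ 0.252 -0.133  0.009]
side red [291.4 332.2] 9 [ 0.266 -0.142  0.009]
side red [357.6 338.4] 54 [ 0.35  -0.273  0.056]
side red [264.7 346.5] 232 [ 0.201 -0.15   0.009]
side red [326.2 373.4] 124 [ 0.252 -0.292  0.043]
322 204 [0.49  0.014 0.038]
420 222 [ 0.438 -0.234  0.09 ]
225 239 [0.386 0.255 0.1  ]
303 172 [0.561 0.064 0.098]
310 185 [0.539 0.046 0.049]
318 188 [0.53  0.025 0.054]
326 219 [0.449 0.003 0.049]
422 189 [ 0.543 -0.258  0.002]
```

View pics/top0z.png

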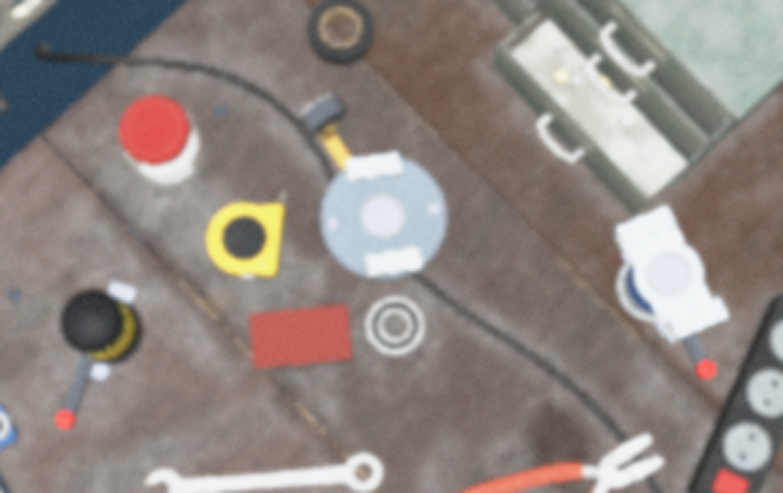

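View pics/side0z.png

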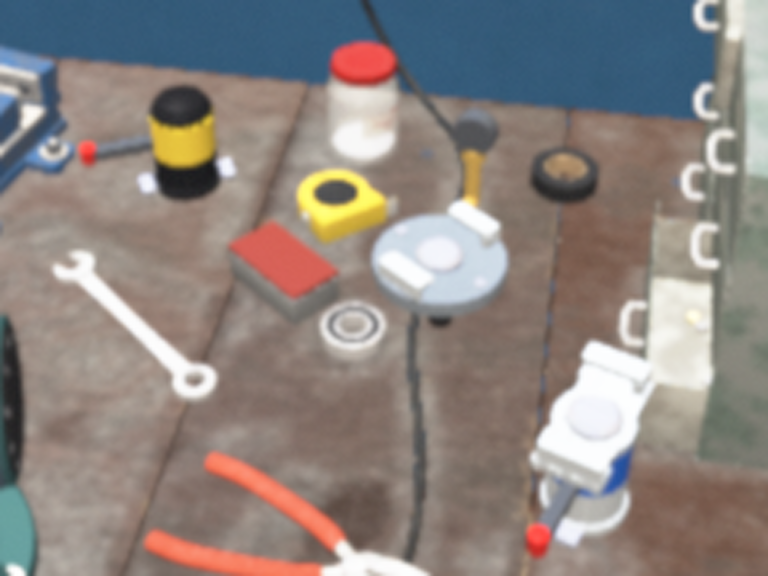

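The crops show the mount boss at top-view (322,204) and its two white claws at (319,187) and (326,220). The gauge stands beyond the far claw, slightly to its left. The filter boss is at (421,224), and the cap dome is at (222,241) with its lever towards the lower left.

Run:
```python
from h import *
t=pickle.load(open("top.pkl","rb")); s=pickle.load(open("side.pkl","rb"))
def tri(a,b):
    A=[];B=[]
    for S,p in((t,a),(s,b)):
        c=-S["R"].T@S["t"];d=S["R"].T@np.linalg.solve(S["mtx"],[*p,1.]);d/=np.linalg.norm(d)
        P=np.eye(3)-np.outer(d,d);A.append(P);B.append(P@c)
    return np.linalg.solve(sum(A),sum(B))
P=dict(fboss=((421,223.8),(375.3,300.3),.094),fknob=((433.8,257.6),(358.1,338.7),.061),
 cknob=((212.4,274.8),(217.,217.4),.061),mboss=((322,204.1),(327.5,249.4),.038),
 mfar=((318.9,186.9),(338.4,239.4),.047),mnear=((326.2,220.3),(316.6,255),.047),gauge=((301.5,168.5),(339,210.6),.098))
for k,(a,b,z) in P.items(): print(k,ray(t,*a,z).round(4),ray(s,*b,z).round(4),tri(a,b).round(4))
# clouds: cylinder bodies
wt=cloud(t).reshape(-1,3);ws=cloud(s).reshape(-1,3);W=np.vstack([wt,ws])
for nm,(x,y) in dict(filt=(.435,-.235),cap=(.38,.255)).items():
    m=(np.hypot(W[:,0]-x,W[:,1]-y)<.07)
    for lo,hi in((.02,.045),(.06,.08),(.085,.092),(.092,.097),(.097,.12)):
        q=W[m&(W[:,2]>lo)&(W[:,2]<hi)]
        # circle fit
        if len(q)>8:
            A=np.c_[2*q[:,:2],np.ones(len(q))];r=np.linalg.lstsq(A,(q[:,:2]**2).sum(1),rcond=None)[0]
            print(nm,lo,len(q),"mean",q.mean(0).round(3),"circ",r[:2].round(4),np.sqrt(r[2]+r[0]**2+r[1]**2).round(4))
# cabinet corner: high points
q=W[(W[:,2]>.255)&(W[:,2]<.285)&(W[:,1]<.1)&(W[:,0]>.3)]
print("cab minx",q[q[:,0].argmin()],"min x-y",q[(q[:,0]-q[:,1]).argmin()],np.percentile(q[:,0]-q[:,1],[.5,2]), np.percentile(q[:,0]+q[:,1],[.5,2,50]))
q=W[(W[:,2]>.03)&(W[:,2]<.25)&(W[:,0]>.45)&(W[:,1]<-.02)&(W[:,1]>-.5)]
for z in(.05,.1,.15,.2):
    r=q[abs(q[:,2]-z)<.02]; print(z,len(r),np.percentile(r[:,0]-r[:,1],[.5,2,5]),r[r[:,0].argmin()])
q=W[(np.hypot(W[:,0]-.575,W[:,1]-.065)<.04)&(W[:,2]>.06)];print("gauge",len(q),q.mean(0),q.max(0),q.min(0))
```

```text
fboss [ 0.4332 -0.2354  0.094 ] [ 0.4269 -0.2388  0.094 ] [ 0.4328 -0.2356  0.0879]
fknob [ 0.3519 -0.2724  0.061 ] [ 0.3481 -0.2758  0.061 ] [ 0.3518 -0.2732  0.0557]
cknob [0.2985 0.2895 0.061 ] [0.2942 0.2809 0.061 ] [0.2986 0.2913 0.0528]
mboss [0.4899 0.0138 0.038 ] [0.4855 0.0077 0.038 ] [0.491  0.0139 0.0309]
mfar [0.5344 0.0227 0.047 ] [0.5291 0.0155 0.047 ] [0.5359 0.0229 0.0389]
mnear [0.4454 0.0021 0.047 ] [ 0.4418 -0.0017  0.047 ] [0.4456 0.0024 0.0422]
gauge [0.5708 0.0677 0.098 ] [0.5694 0.0668 0.098 ] [0.5708 0.0679 0.0969]
filt 0.02 191 mean [ 0.429 -0.241  0.031] circ [ 0.4524 -0.2297] 0.0441
filt 0.06 113 mean [ 0.421 -0.242  0.072] circ [ 0.4312 -0.2384] 0.0416
filt 0.085 623 mean [ 0.43  -0.235  0.088] circ [ 0.429  -0.2363] 0.0305
filt 0.092 216 mean [ 0.426 -0.238  0.094] circ [ 0.4224 -0.2415] 0.0292
filt 0.097 610 mean [ 0.43  -0.235  0.102] circ [ 0.4316 -0.2346] 0.0464
cap 0.02 176 mean [0.371 0.247 0.033] circ [0.3796 0.2725] 0.0326
cap 0.06 171 mean [0.369 0.25  0.069] circ [0.3785 0.2768] 0.0361
cap 0.085 145 mean [0.379 0.258 0.089] circ [0.3829 0.2671] 0.0256
cap 0.092 223 mean [0.38  0.265 0.095] circ [0.3824 0.2666] 0.0196
cap 0.097 189 mean [0.384 0.266 0.1  ] circ [0.3841 0.2659] 0.0142
cab minx [ 0.52633259 -0.25444665  0.26039472] min x-y [0.83041404 0.09976716 0.25505573] [0.77076475 0.78383011] [0.26415046 0.26935635 0.53841624]
0.05 3832 [0.49459804 0.52844964 0.70679393] [ 0.45133695 -0.02641032  0.03386637]
0.1 4271 [0.65324303 0.66062483 0.67622151] [ 0.45017697 -0.2104259   0.08476868]
0.15 3859 [0.77964836 0.78113777 0.78322814] [ 0.52609699 -0.25225589  0.15542229]
0.2 4803 [0.75455815 0.76196825 0.77413299] [ 0.52661375 -0.25577642  0.19554434]
gauge 351 [0.56428435 0.06592183 0.10089432] [0.58611977 0.08632056 0.12461999] [0.54942085 0.04760667 0.06005433]
```

```bash
cat > go.py <<'E'
import sys,numpy as np
from scipy.spatial.transform import Rotation as Ro
from bench import robot
def rel(targets):
    "targets: (x,y,z,yaw_deg) -> tool-axis shifts and turn in 10 deg"
    o=robot.get_obs(); R=Ro.from_euler("xyz",o["ee_rot"]).as_matrix(); y0=np.degrees(o["ee_rot"][2])
    print("t",round(o["time"],2),"pos",o["tool_pos"].round(4),"yaw",round(y0,1),"tilt",np.degrees(np.arccos(-R[2,2])).round(2),"F",o["wrist_force"].round(1),"w",round(o["width"],4))
    for x,y,z,a in targets:
        print((x,y,z,a),"->",(R.T@(np.array([x,y,z])-o["tool_pos"])).round(4),round(-(((a-y0+180)%360)-180)/10,2))
if __name__=="__main__":
    rel([tuple(map(float,a.split(","))) for a in sys.argv[1:]])
E
python3 go.py .431,-.236,.2,25
```

```text
t 0.1 pos [0.1929 0.5145 0.2044] yaw 159.4 tilt 0.11 F [-0.4 -0.1 -0.4] w 0.0941
(0.431, -0.236, 0.2, 25.0) -> [-0.4865 -0.6191  0.0055] 13.44
```

>>> carry_out:
  steps:
    - [[-0.05, -0.06, 0], 1, -1]
    - [[-0.1, -0.12, 0], 2, -1]
    - [[-0.14, -0.18, 0], 3, -1]
    - [[-0.19, -0.24, 0], 4, -1]
    - [[-0.24, -0.3, 0], 5, -1]
    - [[-0.28, -0.36, 0], 6, -1]
    - [[-0.32, -0.42, 0], 7, -1]
    - [[-0.36, -0.46, 0], 8, -1]
    - [[-0.36, -0.46, 0], 9, -1]
    - [[-0.36, -0.46, 0], 10, -1]

```text
time: 1.35
tool_pos: [0.3686, -0.0452, 0.2048]
ee_rot: [-3.141, 0.001, 1.026]
wrist_force: [-0.9, 0.5, 1.0]
width: 0.0942
finger_force: 0.0
```

```bash
python3 go.py .431,-.236,.2,25
```

```text
t 1.35 pos [ 0.3686 -0.0452  0.2048] yaw 58.8 tilt 0.07 F [-0.9  0.5  1. ] w 0.0942
(0.431, -0.236, 0.2, 25.0) -> [-0.1309  0.1522  0.0048] 3.38
```

>>> carry_out:
  steps:
    - [[-0.03, 0.04, 0.005], 1, -1]
    - [[-0.06, 0.08, 0.005], 2, -1]
    - [[-0.1, 0.12, 0.005], 3, -1]
    - [[-0.131, 0.152, 0.005], 3.4, -1]
    - [[-0.131, 0.152, 0.005], 3.4, -1]
    - [[-0.131, 0.152, 0.005], 3.4, -1]

```text
time: 2.1
tool_pos: [0.4326, -0.2315, 0.1999]
ee_rot: [-3.14, 0.0, 0.444]
wrist_force: [0.0, 0.4, -0.3]
width: 0.0942
finger_force: 0.0
```

```bash
python3 go.py .431,-.236,.041,25
python3 - <<'E'
from bench import robot
import cv2,numpy as np
s=robot.snapshot("side")["image"][200:380,290:460]; t=robot.snapshot("top")["image"][150:300,340:500]
a=cv2.resize(s,(400,424),interpolation=2);b=cv2.resize(t,(400,375),interpolation=2)
c=np.zeros((424,800,3),np.uint8);c[:,:400]=a;c[:375,400:]=b
cv2.imwrite("pics/p1.png",c[:,:,::-1])
E
```

```text
t 2.1 pos [ 0.4326 -0.2315  0.1999] yaw 25.5 tilt 0.11 F [ 0.   0.4 -0.3] w 0.0942
(0.431, -0.236, 0.041, 25.0) -> [-0.0033  0.0036  0.1589] 0.05
```

View pics/p1.png

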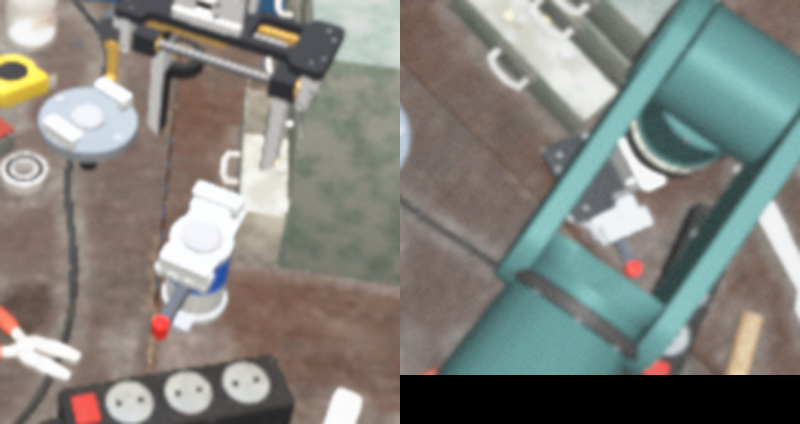

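The picture shows the hand above the filter stage, with the fingers on either side of its body and clear of the cabinet.

>>> carry_out:
  steps:
    - [[-0.003, 0.004, 0.02], 0.05, -1]
    - [[-0.003, 0.004, 0.06], 0.05, -1]
    - [[-0.003, 0.004, 0.1], 0.05, -1]
    - [[-0.003, 0.004, 0.14], 0.05, -1]
    - [[-0.003, 0.004, 0.159], 0.05, -1]
    - [[-0.003, 0.004, 0.159], 0.05, -1]

```text
time: 2.95
tool_pos: [0.4308, -0.2351, 0.04]
ee_rot: [-3.138, 0.002, 0.437]
wrist_force: [-0.4, 0.5, -0.6]
width: 0.0939
finger_force: 0.0
```

>>> carry_out:
  steps:
    - [[0, 0, 0], 0, 1]
    - [[0, 0, 0], 0, 1]
    - [[0, 0, 0], 0, 1]
    - [[0, 0, 0], 0, 1]
    - [[0, 0, 0], 0, 1]
    - [[0, 0, 0], 0, 1]

```text
time: 3.7
tool_pos: [0.4319, -0.2364, 0.042]
ee_rot: [-3.14, -0.0, 0.435]
wrist_force: [-0.9, 4.5, 5.5]
width: 0.0583
finger_force: 30.0
```

>>> carry_out:
  steps:
    - [[0, 0, -0.03], 0, 1]
    - [[0, 0, -0.07], 0, 1]
    - [[0, 0, -0.11], 0, 1]
    - [[0, 0, -0.13], 0, 1]
    - [[0, 0, -0.13], 0, 1]

```text
time: 4.32
tool_pos: [0.4327, -0.2381, 0.1723]
ee_rot: [3.138, -0.001, 0.435]
wrist_force: [1.3, 0.1, -4.7]
width: 0.0588
finger_force: 30.0
```

```bash
python3 go.py .489,.012,.171,103 .489,.012,.091,103
```

```text
t 4.33 pos [ 0.4327 -0.2381  0.1723] yaw 24.9 tilt 0.19 F [ 1.3  0.1 -4.7] w 0.0588
(0.489, 0.012, 0.171, 103.0) -> [ 0.1564 -0.203   0.0008] -7.81
(0.489, 0.012, 0.091, 103.0) -> [ 0.1564 -0.2033  0.0808] -7.81
```

>>> carry_out:
  steps:
    - [[0.03, -0.04, -0.005], 0, 1]
    - [[0.06, -0.08, -0.005], 0, 1]
    - [[0.09, -0.12, -0.005], -1, 1]
    - [[0.12, -0.15, -0.005], -2, 1]
    - [[0.14, -0.18, -0.005], -3, 1]
    - [[0.156, -0.203, -0.005], -4, 1]
    - [[0.156, -0.203, -0.005], -5, 1]
    - [[0.156, -0.203, -0.005], -6, 1]
    - [[0.156, -0.203, -0.005], -7, 1]
    - [[0.156, -0.203, -0.005], -7.8, 1]

```text
time: 5.58
tool_pos: [0.4868, 0.0126, 0.1734]
ee_rot: [-3.137, -0.001, 1.801]
wrist_force: [0.1, -0.5, -3.9]
width: 0.0579
finger_force: 30.0
```

```bash
python3 go.py .489,.012,.171,103
python3 - <<'E'
from h import *
from bench import robot
for n in("top","side"):
    S=robot.snapshot(n);w=cloud(S)
    hsv=cv2.cvtColor(S["image"],cv2.COLOR_RGB2HSV).astype(int)
    red=((hsv[...,0]<8)|(hsv[...,0]>172))&(hsv[...,1]>150)&(hsv[...,2]>110)
    for c,a,m in blobs(red):
        p=np.nanmedian(w[m],0)
        if p[2]>.12: print(n,"red",c.round(1),a,p.round(3),ray(S,*c,.185).round(3))
    cv2.imwrite(f"pics/{n}2.png",cv2.resize(S["image"][130:330,200:440,::-1],(720,600),interpolation=2))
E
```

```text
t 5.58 pos [0.4868 0.0126 0.1734] yaw 103.2 tilt 0.25 F [ 0.1 -0.5 -3.9] w 0.0579
(0.489, 0.012, 0.171, 103.0) -> [-0.0011  0.002   0.0024] 0.02
top red [359.2 185.9] 26 [ 0.506 -0.074  0.192] [ 0.508 -0.074  0.185]
side red [355.6 217.9] 45 [ 0.503 -0.075  0.186] [ 0.504 -0.073  0.185]
```

View pics/side2.png

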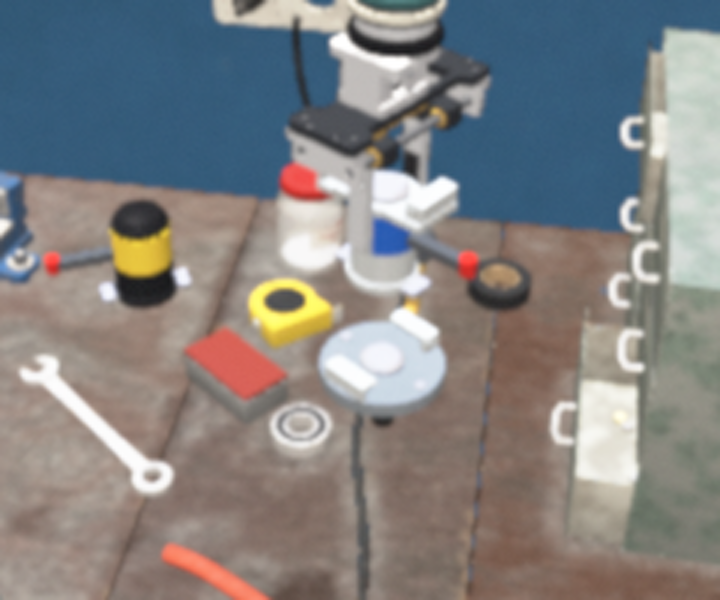

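The hand holds the filter stage upright above the mount, with its lever (knob at (468,265)) pointing to the right. It is ready to lower.

>>> carry_out:
  steps:
    - [[0, 0.002, 0.02], 0, 1]
    - [[0, 0.002, 0.045], 0, 1]
    - [[0, 0.002, 0.06], 0, 1]
    - [[0, 0.002, 0.068], 0, 1]
    - [[0, 0.002, 0.074], 0, 1]
    - [[0, 0.002, 0.074], 0, 1]

```text
time: 6.42
tool_pos: [0.4899, 0.0132, 0.1025]
ee_rot: [3.141, 0.0, 1.796]
wrist_force: [-0.1, 0.9, -3.2]
width: 0.0581
finger_force: 30.0
```

```bash
python3 go.py .489,.013,.091,103
```

```text
t 6.42 pos [0.4899 0.0132 0.1025] yaw 102.9 tilt 0.01 F [-0.1  0.9 -3.2] w 0.0581
(0.489, 0.013, 0.091, 103.0) -> [ 0.     -0.0009  0.0115] -0.01
```

The underside is still 31 mm above the deck. I'll lower it the rest of the way in small steps.

>>> carry_out:
  steps:
    - [[0, -0.001, 0.01], 0, 1]
    - [[0, -0.001, 0.018], 0, 1]
    - [[0, -0.001, 0.023], 0, 1]
    - [[0, -0.001, 0.028], 0, 1]
    - [[0, -0.001, 0.031], 0, 1]
    - [[0, -0.001, 0.031], 0, 1]
    - [[0, -0.001, 0.031], 0, 1]

```text
time: 7.3
tool_pos: [0.4894, 0.0131, 0.0719]
ee_rot: [3.14, 0.0, 1.797]
wrist_force: [1.3, 1.0, -1.9]
width: 0.0585
finger_force: 30.0
```

>>> carry_out:
  steps:
    - [[0, 0, 0], 0, -1]
    - [[0, 0, 0], 0, -1]
    - [[0, 0, 0], 0, -1]
    - [[0, 0, 0], 0, -1]
    - [[0, 0, 0], 0, -1]

```text
time: 7.92
tool_pos: [0.4888, 0.0129, 0.0715]
ee_rot: [3.142, -0.0, 1.797]
wrist_force: [0.1, -1.0, 0.3]
width: 0.0942
finger_force: 0.0
```

>>> carry_out:
  steps:
    - [[0, 0, -0.03], 0, -1]
    - [[0, 0, -0.08], 0, -1]
    - [[0, 0, -0.11], 0, -1]
    - [[0, 0, -0.11], 0, -1]

```text
time: 8.43
tool_pos: [0.4905, 0.0128, 0.1844]
ee_rot: [3.135, 0.002, 1.797]
wrist_force: [-0.1, 1.0, 0.3]
width: 0.0939
finger_force: 0.0
```

```bash
cat > look.py <<'E'
from h import *
from bench import robot
def knobs(lo,hi,zk):
    for n in("top","side"):
        S=robot.snapshot(n);w=cloud(S)
        hsv=cv2.cvtColor(S["image"],cv2.COLOR_RGB2HSV).astype(int)
        red=((hsv[...,0]<8)|(hsv[...,0]>172))&(hsv[...,1]>150)&(hsv[...,2]>110)
        for c,a,m in blobs(red,4):
            p=np.nanmedian(w[m],0)
            if lo<p[2]<hi and abs(p[0]-.49)<.15 and abs(p[1]-.01)<.15:
                k=ray(S,*c,zk); print(n,a,p.round(3),k.round(3),"angle",np.degrees(np.arctan2(k[1]-.0125,k[0]-.489)).round(1),"r",np.hypot(k[1]-.0125,k[0]-.489).round(4))
import sys
knobs(*map(float,sys.argv[1:]))
E
python3 go.py; python3 look.py .06 .11 .086
python3 - <<'E'
import numpy as np
c=np.array([.489,.0125]);r=.075
for th in np.arange(-77,-172,-10):
    p=np.radians(th-90);phi=np.degrees(p)
    h=.0125*abs(np.cos(p-np.pi/4))+.008*abs(np.sin(p-np.pi/4))+.006
    f=c+r*np.array([np.cos(np.radians(th)),np.sin(np.radians(th))])-h*np.array([np.cos(p),np.sin(p)])
    print(th,f.round(4))
E
```

```text
t 8.43 pos [0.4905 0.0128 0.1844] yaw 102.9 tilt 0.37 F [-0.1  1.   0.3] w 0.0939
top 15 [ 0.508 -0.075  0.09 ] [ 0.509 -0.075  0.086] angle -76.9 r 0.0895
side 39 [ 0.505 -0.074  0.084] [ 0.504 -0.074  0.086] angle -80.2 r 0.0881
-77 [ 0.5262 -0.0559]
-87 [ 0.5135 -0.0613]
-97 [ 0.4997 -0.0644]
-107 [ 0.4852 -0.0648]
-117 [ 0.4705 -0.0623]
-127 [ 0.4564 -0.0568]
-137 [ 0.444  -0.0492]
-147 [ 0.435  -0.0421]
-157 [ 0.427  -0.0335]
-167 [ 0.4203 -0.0233]
```

```bash
python3 go.py .542,-.055,.186,135
```

```text
t 8.53 pos [0.4883 0.013  0.1803] yaw 102.9 tilt 0.08 F [ 0.  -0.5 -0. ] w 0.0942
(0.542, -0.055, 0.186, 135.0) -> [-0.0783  0.0371 -0.0058] -3.21
```

>>> carry_out:
  steps:
    - [[-0.02, 0.01, -0.006], -1, 1]
    - [[-0.04, 0.02, -0.006], -2, 1]
    - [[-0.06, 0.03, -0.006], -3, 1]
    - [[-0.078, 0.037, -0.006], -3.2, 1]
    - [[-0.078, 0.037, -0.006], -3.2, 1]
    - [[-0.078, 0.037, -0.006], -3.2, 1]

```text
time: 9.28
tool_pos: [0.5413, -0.0542, 0.1858]
ee_rot: [-3.14, -0.003, 2.355]
wrist_force: [0.7, -0.7, 0.5]
width: 0.0375
finger_force: 0.0
```

```bash
python3 go.py .542,-.055,.067,135
```

```text
t 9.28 pos [ 0.5413 -0.0542  0.1858] yaw 134.9 tilt 0.19 F [ 0.7 -0.7  0.5] w 0.0375
(0.542, -0.055, 0.067, 135.0) -> [-0.0014  0.      0.1188] -0.01
```

>>> carry_out:
  steps:
    - [[0, 0, 0], 0, 1]
    - [[0, 0, 0], 0, 1]
    - [[0, 0, 0], 0, 1]
    - [[-0.001, 0, 0.04], 0, 1]
    - [[-0.001, 0, 0.08], 0, 1]
    - [[-0.001, 0, 0.119], 0, 1]
    - [[-0.001, 0, 0.119], 0, 1]
    - [[-0.001, 0, 0.119], 0, 1]

```text
time: 10.28
tool_pos: [0.5441, -0.0556, 0.0702]
ee_rot: [3.14, 0.002, 2.355]
wrist_force: [-0.1, -0.1, 0.4]
width: 0.0003
finger_force: 0.0
```

```bash
python3 go.py .526,-.056,.067,135 .5135,-.0613,.067,135 .4997,-.0644,.067,135 .4852,-.0648,.067,135 .4705,-.0623,.067,135 .4564,-.0568,.067,135 .444,-.0492,.067,135 .435,-.0421,.067,135 .427,-.0335,.067,135 .4203,-.0233,.067,135 .415,-.015,.067,135
```

```text
t 10.28 pos [ 0.5441 -0.0556  0.0702] yaw 134.9 tilt 0.14 F [-0.1 -0.1  0.4] w 0.0003
(0.526, -0.056, 0.067, 135.0) -> [ 0.0125 -0.0131  0.0031] -0.01
(0.5135, -0.0613, 0.067, 135.0) -> [ 0.0176 -0.0257  0.0031] -0.01
(0.4997, -0.0644, 0.067, 135.0) -> [ 0.0251 -0.0376  0.0031] -0.01
(0.4852, -0.0648, 0.067, 135.0) -> [ 0.0351 -0.0482  0.003 ] -0.01
(0.4705, -0.0623, 0.067, 135.0) -> [ 0.0472 -0.0568  0.003 ] -0.01
(0.4564, -0.0568, 0.067, 135.0) -> [ 0.0611 -0.0629  0.003 ] -0.01
(0.444, -0.0492, 0.067, 135.0) -> [ 0.0752 -0.0663  0.0029] -0.01
(0.435, -0.0421, 0.067, 135.0) -> [ 0.0866 -0.0677  0.0029] -0.01
(0.427, -0.0335, 0.067, 135.0) -> [ 0.0984 -0.0672  0.0029] -0.01
(0.4203, -0.0233, 0.067, 135.0) -> [ 0.1103 -0.0648  0.0029] -0.01
(0.415, -0.015, 0.067, 135.0) -> [ 0.1199 -0.0627  0.0028] -0.01
```

>>> carry_out:
  steps:
    - [[0.012, -0.012, 0.001], 0, 1]
    - [[0.015, -0.02, 0.001], 0, 1]
    - [[0.018, -0.026, 0.001], 0, 1]
    - [[0.021, -0.032, 0.001], 0, 1]
    - [[0.025, -0.038, 0.001], 0, 1]
    - [[0.03, -0.043, 0.001], 0, 1]
    - [[0.035, -0.048, 0.001], 0, 1]
    - [[0.041, -0.053, 0.001], 0, 1]
    - [[0.047, -0.057, 0.001], 0, 1]
    - [[0.047, -0.057, 0.001], 0, 1]

```text
time: 11.52
tool_pos: [0.4687, -0.0625, 0.0674]
ee_rot: [-3.141, -0.0, 2.355]
wrist_force: [-0.2, 0.1, -0.2]
width: 0.0002
finger_force: 0.0
```

```bash
python3 look.py .06 .11 .086; python3 go.py .4564,-.0568,.067,135 .444,-.0492,.067,135 .435,-.0421,.067,135 .427,-.0335,.067,135 .4203,-.0233,.067,135 .416,-.016,.067,135
```

```text
top 5 [ 0.441 -0.062  0.09 ] [ 0.442 -0.062  0.086] angle -122.0 r 0.0883
side 23 [ 0.443 -0.067  0.087] [ 0.443 -0.065  0.086] angle -120.6 r 0.0905
t 11.62 pos [ 0.4692 -0.0626  0.0674] yaw 134.9 tilt 0.04 F [-1.1  1.5 -0.2] w 0.0006
(0.4564, -0.0568, 0.067, 135.0) -> [ 0.0132 -0.0049  0.0004] -0.01
(0.444, -0.0492, 0.067, 135.0) -> [ 0.0273 -0.0083  0.0005] -0.01
(0.435, -0.0421, 0.067, 135.0) -> [ 0.0387 -0.0097  0.0005] -0.01
(0.427, -0.0335, 0.067, 135.0) -> [ 0.0504 -0.0093  0.0005] -0.01
(0.4203, -0.0233, 0.067, 135.0) -> [ 0.0624 -0.0068  0.0005] -0.01
(0.416, -0.016, 0.067, 135.0) -> [ 0.0706 -0.0047  0.0005] -0.01
```

The lever is following as planned (now about -121°), so I'll continue to the stop.

>>> carry_out:
  steps:
    - [[0.007, -0.003, 0], 0, 1]
    - [[0.013, -0.005, 0], 0, 1]
    - [[0.02, -0.007, 0], 0, 1]
    - [[0.027, -0.008, 0], 0, 1]
    - [[0.033, -0.009, 0], 0, 1]
    - [[0.039, -0.0095, 0], 0, 1]
    - [[0.045, -0.0095, 0], 0, 1]
    - [[0.05, -0.009, 0], 0, 1]
    - [[0.056, -0.008, 0], 0, 1]
    - [[0.06, -0.007, 0], 0, 1]

```text
time: 12.88
tool_pos: [0.422, -0.0247, 0.0675]
ee_rot: [3.142, 0.0, 2.355]
wrist_force: [0.3, -0.6, -0.4]
width: 0.0006
finger_force: 0.4
```

```bash
python3 look.py .06 .11 .086; python3 go.py .4203,-.0233,.067,135 .416,-.016,.067,135
```

```text
side 32 [ 0.402 -0.012  0.086] [ 0.402 -0.012  0.086] angle -164.1 r 0.0908
t 12.97 pos [ 0.4218 -0.0245  0.0674] yaw 135.0 tilt 0.04 F [-0.1 -0.8 -0.4] w 0.0005
(0.4203, -0.0233, 0.067, 135.0) -> [ 0.0019 -0.0002  0.0004] -0.0
(0.416, -0.016, 0.067, 135.0) -> [0.0101 0.0019 0.0004] -0.0
```

>>> carry_out:
  steps:
    - [[0.002, 0.001, 0], 0, 1]
    - [[0.004, 0.002, 0], 0, 1]
    - [[0.005, 0.003, 0], 0, 1]
    - [[0.005, 0.003, 0], 0, 1]

```text
time: 13.48
tool_pos: [0.4206, -0.0192, 0.0674]
ee_rot: [-3.141, -0.0, 2.355]
wrist_force: [0.1, -0.0, 0.4]
width: 0.0005
finger_force: 0.2
```

>>> carry_out:
  steps:
    - [[0.002, 0.001, 0], 0, 1]
    - [[0.003, 0.002, 0], 0, 1]
    - [[0.003, 0.002, 0], 0, 1]

```text
time: 13.85
tool_pos: [0.42, -0.016, 0.0675]
ee_rot: [-3.141, 0.0, 2.355]
wrist_force: [-0.6, -2.6, -0.9]
width: 0.0005
finger_force: 1.0
```

>>> carry_out:
  steps:
    - [[0.002, 0.001, 0], 0, 1]
    - [[0.003, 0.002, 0], 0, 1]
    - [[0.003, 0.002, 0], 0, 1]

```text
time: 14.22
tool_pos: [0.4189, -0.0138, 0.0677]
ee_rot: [-3.138, 0.002, 2.355]
wrist_force: [-2.5, -7.0, 2.0]
width: 0.0006
finger_force: 3.2
```

```bash
python3 look.py .06 .11 .086; python3 go.py
```

```text
side 32 [ 0.399 -0.001  0.084] [ 0.398 -0.001  0.086] angle -171.3 r 0.0918
t 14.32 pos [ 0.4189 -0.0138  0.0677] yaw 134.9 tilt 0.22 F [-1.  -6.9  0.6] w 0.0002
```

>>> carry_out:
  steps:
    - [[-0.006, -0.005, 0], 0, 1]
    - [[-0.016, -0.01, 0], 0, 1]
    - [[-0.016, -0.01, -0.05], 0, 1]
    - [[-0.016, -0.01, -0.1], 0, 0]
    - [[-0.016, -0.01, -0.14], 0, -1]
    - [[-0.016, -0.01, -0.14], 0, -1]
    - [[-0.016, -0.01, -0.14], 0, -1]

```text
time: 15.2
tool_pos: [0.4233, -0.0306, 0.2064]
ee_rot: [-3.141, -0.002, 2.355]
wrist_force: [-0.0, -0.8, -1.3]
width: 0.037
finger_force: 0.0
```

```bash
python3 look.py .06 .11 .086; python3 go.py .383,.266,.2,165
python3 - <<'E'
from h import *
from bench import robot
S=robot.snapshot("side");W=cloud(S).reshape(-1,3)
hsv=cv2.cvtColor(S["image"],cv2.COLOR_RGB2HSV).astype(int)
T=robot.snapshot("top");w=cloud(T)
# filter deck height and claws from both
for n,V in(("top",w.reshape(-1,3)),("side",W)):
    m=(np.hypot(V[:,0]-.489,V[:,1]-.0125)<.06)&(V[:,2]>.127)&(V[:,2]<.139)
    q=V[m]; 
    if len(q)>20:
        e,v=np.linalg.eigh(np.cov(q[:,:2].T)); print(n,len(q),q.mean(0).round(4),"axis",np.degrees(np.arctan2(v[1,1],v[0,1])).round(1))
cv2.imwrite("pics/p3.png",np.hstack([cv2.resize(X["image"][130:290,210:370,::-1],(400,400),interpolation=2) for X in(S,T)]))
E
```

```text
side 33 [ 0.402 -0.002  0.086] [ 0.401 -0.002  0.086] angle -170.8 r 0.0894
t 15.3 pos [ 0.4227 -0.0304  0.2054] yaw 134.9 tilt 0.22 F [ 0.7 -0.1 -0.8] w 0.0447
(0.383, 0.266, 0.2, 165.0) -> [0.2378 0.1813 0.0059] -3.01
top 77 [0.4679 0.0204 0.1328] axis -158.6
side 183 [0.4837 0.0141 0.13  ] axis -165.7
```

View pics/p3.png

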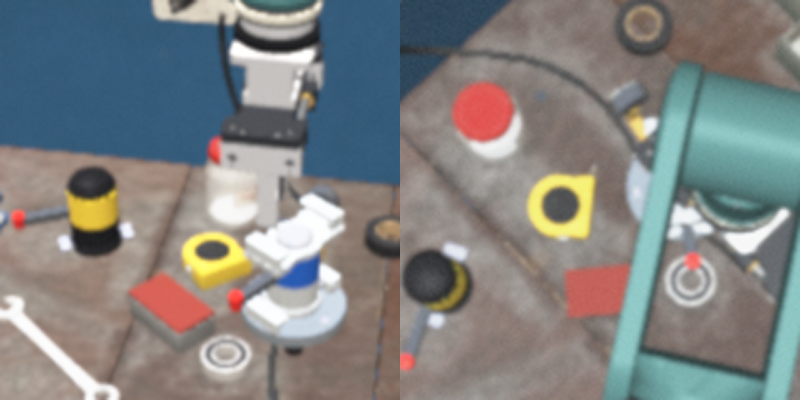

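The filter stage is locked: its claws line up with the mount's claws and its lever points towards the robot. Next is the cap.

>>> carry_out:
  steps:
    - [[0.03, 0.02, 0.005], 0, -1]
    - [[0.07, 0.05, 0.005], -1, -1]
    - [[0.11, 0.08, 0.005], -2, -1]
    - [[0.15, 0.11, 0.005], -3, -1]
    - [[0.19, 0.14, 0.005], -3, -1]
    - [[0.238, 0.181, 0.005], -3, -1]
    - [[0.238, 0.181, 0.005], -3, -1]
    - [[0.238, 0.181, 0.005], -3, -1]

```text
time: 16.4
tool_pos: [0.3831, 0.2654, 0.2015]
ee_rot: [-3.14, -0.001, 2.88]
wrist_force: [0.2, 0.2, 0.2]
width: 0.0943
finger_force: 0.0
```

```bash
python3 go.py .383,.266,.041,165;python3 - <<'E'
from h import *
from bench import robot
T=robot.snapshot("side");w=cloud(T);W=w.reshape(-1,3)
hsv=cv2.cvtColor(T["image"],cv2.COLOR_RGB2HSV).astype(int)
y=(hsv[...,0]>18)&(hsv[...,0]<33)&(hsv[...,1]>120)&(abs(w[...,0]-.38)<.06)&(abs(w[...,1]-.26)<.06)
v,u=np.where(y);print("yellow cols",np.percentile(u,[1,99]),"mean",w[y].mean(0).round(4), ray(T,np.percentile(u,[1,99]).mean(),np.median(v),np.median(w[y][:,2])).round(4))
cv2.imwrite("pics/p4.png",np.hstack([cv2.resize(X["image"][130:290,160:320,::-1],(400,400),interpolation=2) for X in(T,robot.snapshot("top"))]))
E
```

```text
t 16.4 pos [0.3831 0.2654 0.2015] yaw 165.0 tilt 0.12 F [0.2 0.2 0.2] w 0.0943
(0.383, 0.266, 0.041, 165.0) -> [1.000e-04 9.000e-04 1.605e-01] -0.0
yellow cols [237. 256.] mean [0.3725 0.2464 0.0598] [0.3718 0.2484 0.0601]
```

View pics/p4.png

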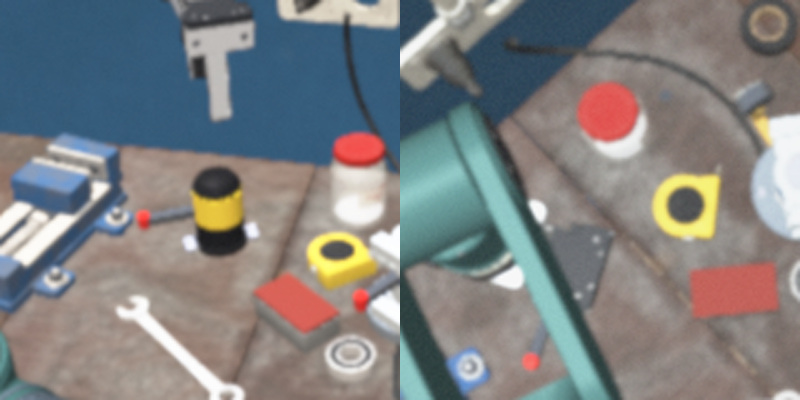

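The hand is above the cap, and the yellow body's centre comes out at about (0.383, 0.267), which matches the tool position. I'll lower and grip.

>>> carry_out:
  steps:
    - [[0, 0.001, 0.04], 0, -1]
    - [[0, 0.001, 0.08], 0, -1]
    - [[0, 0.001, 0.12], 0, -1]
    - [[0, 0.001, 0.145], 0, -1]
    - [[0, 0.001, 0.16], 0, -1]
    - [[0, 0.001, 0.16], 0, -1]

```text
time: 17.25
tool_pos: [0.3836, 0.2656, 0.0418]
ee_rot: [-3.14, -0.001, 2.877]
wrist_force: [0.0, -0.5, 0.4]
width: 0.0941
finger_force: 0.0
```

>>> carry_out:
  steps:
    - [[0, 0, 0], 0, 1]
    - [[0, 0, 0], 0, 1]
    - [[0, 0, 0], 0, 1]
    - [[0, 0, 0], 0, 1]
    - [[0, 0, 0], 0, 1]
    - [[0, 0, 0], 0, 1]

```text
time: 18.0
tool_pos: [0.3841, 0.267, 0.0429]
ee_rot: [3.141, 0.001, 2.879]
wrist_force: [0.8, 1.5, 2.5]
width: 0.0574
finger_force: 30.0
```

>>> carry_out:
  steps:
    - [[0, 0, -0.05], 0, 1]
    - [[0, 0, -0.1], 0, 1]
    - [[0, 0, -0.15], 0, 1]
    - [[0, 0, -0.2], 0, 1]
    - [[0, 0, -0.2], 0, 1]
    - [[0, 0, -0.2], 0, 1]

```text
time: 18.75
tool_pos: [0.3831, 0.2662, 0.2404]
ee_rot: [-3.139, -0.002, 2.879]
wrist_force: [-0.2, 0.8, -3.1]
width: 0.0576
finger_force: 30.0
```

```bash
python3 go.py .489,.0125,.24,103
python3 - <<'E'
from h import *
from bench import robot
for n in("top","side"):
    S=robot.snapshot(n);w=cloud(S)
    hsv=cv2.cvtColor(S["image"],cv2.COLOR_RGB2HSV).astype(int)
    red=((hsv[...,0]<8)|(hsv[...,0]>172))&(hsv[...,1]>150)&(hsv[...,2]>110)
    for c,a,m in blobs(red,4):
        p=np.nanmedian(w[m],0)
        if p[2]>.15: print(n,a,p.round(3))
E
```

```text
t 18.75 pos [0.3831 0.2662 0.2404] yaw 164.9 tilt 0.19 F [-0.2  0.8 -3.1] w 0.0576
(0.489, 0.0125, 0.24, 103.0) -> [-0.1682 -0.2175  0.0005] 6.19
top 13 [0.3   0.286 0.257]
side 32 [0.295 0.287 0.251]
```

>>> carry_out:
  steps:
    - [[-0.03, -0.04, 0], 1, 1]
    - [[-0.06, -0.08, 0], 2, 1]
    - [[-0.09, -0.12, 0], 3, 1]
    - [[-0.12, -0.16, 0], 4, 1]
    - [[-0.15, -0.19, 0], 5, 1]
    - [[-0.168, -0.217, 0], 6, 1]
    - [[-0.168, -0.217, 0], 6.3, 1]
    - [[-0.168, -0.217, 0], 6.3, 1]
    - [[-0.168, -0.217, 0], 6.3, 1]

```text
time: 19.98
tool_pos: [0.4891, 0.0138, 0.2412]
ee_rot: [-3.139, -0.001, 1.781]
wrist_force: [0.0, -0.7, -1.8]
width: 0.0575
finger_force: 30.0
```

```bash
python3 go.py .489,.0125,.2,102 .489,.0125,.158,102
python3 - <<'E'
from h import *
from bench import robot
for n in("top","side"):
    S=robot.snapshot(n);w=cloud(S)
    hsv=cv2.cvtColor(S["image"],cv2.COLOR_RGB2HSV).astype(int)
    red=((hsv[...,0]<8)|(hsv[...,0]>172))&(hsv[...,1]>150)&(hsv[...,2]>110)
    for c,a,m in blobs(red,4):
        p=np.nanmedian(w[m],0)
        if p[2]>.15: print(n,a,p.round(3))
    V=w.reshape(-1,3); m=(np.hypot(V[:,0]-.489,V[:,1]-.0125)<.06)&(V[:,2]>.127)&(V[:,2]<.139);q=V[m]
    if len(q)>20: print(n,len(q),q.mean(0).round(4),q.min(0),q.max(0))
    cv2.imwrite(f"pics/p5{n}.png",S["image"][120:300,220:420,::-1])
a=[cv2.resize(cv2.imread(f"pics/p5{n}.png"),(400,360),interpolation=2) for n in("top","side")]
cv2.imwrite("pics/p5.png",np.hstack(a))
E
```

```text
t 19.98 pos [0.4891 0.0138 0.2412] yaw 102.0 tilt 0.13 F [ 0.  -0.7 -1.8] w 0.0575
(0.489, 0.0125, 0.2, 102.0) -> [-0.0013 -0.0003  0.0412] 0.0
(0.489, 0.0125, 0.158, 102.0) -> [-0.0013 -0.0002  0.0832] 0.0
side 25 [0.47  0.1   0.254]
side 174 [0.4844 0.0141 0.1301] [ 0.43178585 -0.01869037  0.12715008] [0.54312434 0.04984715 0.13294417]
```

View pics/p5.png

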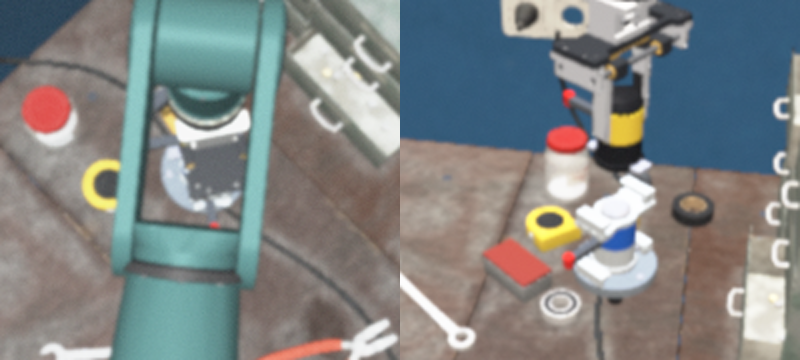

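The cap hangs above the filter stage with its lever to the left at about 102°. I'll lower it.

>>> carry_out:
  steps:
    - [[-0.001, 0, 0.03], 0, 1]
    - [[-0.001, 0, 0.05], 0, 1]
    - [[-0.001, 0, 0.062], 0, 1]
    - [[-0.001, 0, 0.068], 0, 1]
    - [[-0.001, 0, 0.073], 0, 1]
    - [[-0.001, 0, 0.078], 0, 1]
    - [[-0.001, 0, 0.081], 0, 1]
    - [[-0.001, 0, 0.082], 0, 1]
    - [[-0.001, 0, 0.082], 0, 1]

```text
time: 21.2
tool_pos: [0.4899, 0.0128, 0.1604]
ee_rot: [3.141, -0.001, 1.779]
wrist_force: [0.2, 0.9, -2.0]
width: 0.0577
finger_force: 30.0
```

>>> carry_out:
  steps:
    - [[0, 0, 0.001], 0, 1]
    - [[0, 0, 0.002], 0, 1]
    - [[0, 0, 0.002], 0, 1]

```text
time: 21.58
tool_pos: [0.49, 0.013, 0.1591]
ee_rot: [3.141, -0.001, 1.78]
wrist_force: [-2.2, 3.8, 1.7]
width: 0.0576
finger_force: 30.0
```

In contact with the deck. Release and lift.

>>> carry_out:
  steps:
    - [[0, 0, 0], 0, -1]
    - [[0, 0, 0], 0, -1]
    - [[0, 0, 0], 0, -1]
    - [[0, 0, 0], 0, -1]
    - [[0, 0, 0], 0, -1]
    - [[0, 0, -0.04], 0, -1]
    - [[0, 0, -0.09], 0, -1]
    - [[0, 0, -0.11], 0, -1]
    - [[0, 0, -0.11], 0, -1]

```text
time: 22.7
tool_pos: [0.4909, 0.0124, 0.2706]
ee_rot: [3.137, 0.001, 1.779]
wrist_force: [0.0, -0.3, 0.7]
width: 0.094
finger_force: 0.0
```

```bash
python3 look.py .15 .19 .172; python3 go.py .437,.07,.27,135
python3 - <<'E'
from h import *
from bench import robot
for n in("top","side"):
    S=robot.snapshot(n);V=cloud(S).reshape(-1,3)
    m=(np.hypot(V[:,0]-.489,V[:,1]-.0125)<.035)&(V[:,2]>.2)&(V[:,2]<.225);q=V[m]
    if len(q): print(n,len(q),q.mean(0).round(4),q.max(0).round(4))
c=np.array([.489,.0125]);r=.075
for th in np.arange(102,5,-10):
    p=np.radians(th-90)
    h=.0125*abs(np.cos(p-np.pi/4))+.008*abs(np.sin(p-np.pi/4))+.006
    f=c+r*np.array([np.cos(np.radians(th)),np.sin(np.radians(th))])-h*np.array([np.cos(p),np.sin(p)])
    print(th,f.round(4))
E
```

```text
t 22.8 pos [0.4896 0.0125 0.2674] yaw 101.9 tilt 0.08 F [-0.7  0.2 -1.1] w 0.0938
(0.437, 0.07, 0.27, 135.0) -> [ 0.0671 -0.0396 -0.0025] -3.31
top 29 [0.4838 0.0387 0.2069] [0.4962 0.0422 0.2144]
side 240 [0.4824 0.0075 0.2085] [0.5123 0.0372 0.2165]
102 [0.453  0.0815]
92 [0.4658 0.0867]
82 [0.4797 0.0895]
72 [0.4943 0.0896]
62 [0.5089 0.0868]
52 [0.523  0.0811]
42 [0.5349 0.0736]
32 [0.5438 0.0663]
22 [0.5517 0.0575]
12 [0.5583 0.0472]
```

>>> carry_out:
  steps:
    - [[0.02, -0.01, -0.003], -1, 1]
    - [[0.05, -0.025, -0.003], -2, 1]
    - [[0.079, -0.039, -0.003], -3, 1]
    - [[0.079, -0.039, -0.003], -3.3, 1]
    - [[0.079, -0.039, -0.003], -3.3, 1]
    - [[0.079, -0.039, -0.003], -3.3, 1]
    - [[0.079, -0.039, -0.003], -3.3, 1]
    - [[0.079, -0.039, -0.003], -3.3, 1]
    - [[0.079, -0.039, -0.003], -3.3, 1]

```text
time: 24.02
tool_pos: [0.4355, 0.0816, 0.2715]
ee_rot: [3.142, -0.0, 2.355]
wrist_force: [0.1, 0.8, -0.8]
width: 0.0075
finger_force: 0.0
```

```bash
python3 look.py .15 .19 .172; python3 go.py .436,.081,.153,135
```

```text
t 24.12 pos [0.4354 0.0817 0.2715] yaw 134.9 tilt 0.0 F [-0.4 -0.2 -0.2] w 0.0014
(0.436, 0.081, 0.153, 135.0) -> [-9.000e-04 -1.000e-04  1.185e-01] -0.01
```

>>> carry_out:
  steps:
    - [[0, 0, 0.04], 0, 1]
    - [[0, 0, 0.08], 0, 1]
    - [[0, 0, 0.118], 0, 1]
    - [[0, 0, 0.118], 0, 1]
    - [[0, 0, 0.118], 0, 1]

```text
time: 24.75
tool_pos: [0.4363, 0.0818, 0.1551]
ee_rot: [3.14, 0.002, 2.355]
wrist_force: [-0.3, -0.2, 0.1]
width: 0.0003
finger_force: 0.0
```

```bash
python3 look.py .15 .19 .172; python3 go.py .453,.0815,.153,135 .4658,.0867,.153,135 .4797,.0895,.153,135 .4943,.0896,.153,135 .5089,.0868,.153,135 .523,.0811,.153,135 .5349,.0736,.153,135 .5438,.0663,.153,135 .5517,.0575,.153,135 .5583,.0472,.153,135
```

```text
t 24.85 pos [0.4368 0.0818 0.1559] yaw 134.9 tilt 0.25 F [-0.1 -1.3 -0.1] w 0.0007
(0.453, 0.0815, 0.153, 135.0) -> [-0.0116  0.0112  0.003 ] -0.01
(0.4658, 0.0867, 0.153, 135.0) -> [-0.017   0.0239  0.003 ] -0.01
(0.4797, 0.0895, 0.153, 135.0) -> [-0.0248  0.0358  0.0031] -0.01
(0.4943, 0.0896, 0.153, 135.0) -> [-0.0351  0.0462  0.0032] -0.01
(0.5089, 0.0868, 0.153, 135.0) -> [-0.0474  0.0545  0.0032] -0.01
(0.523, 0.0811, 0.153, 135.0) -> [-0.0614  0.0605  0.0033] -0.01
(0.5349, 0.0736, 0.153, 135.0) -> [-0.0751  0.0636  0.0033] -0.01
(0.5438, 0.0663, 0.153, 135.0) -> [-0.0865  0.0647  0.0034] -0.01
(0.5517, 0.0575, 0.153, 135.0) -> [-0.0984  0.0641  0.0034] -0.01
(0.5583, 0.0472, 0.153, 135.0) -> [-0.1103  0.0615  0.0034] -0.01
```

>>> carry_out:
  steps:
    - [[-0.011, 0.011, 0.001], 0, 1]
    - [[-0.014, 0.018, 0.001], 0, 1]
    - [[-0.017, 0.024, 0.001], 0, 1]
    - [[-0.021, 0.03, 0.001], 0, 1]
    - [[-0.025, 0.036, 0.001], 0, 1]
    - [[-0.03, 0.041, 0.001], 0, 1]
    - [[-0.035, 0.046, 0.001], 0, 1]
    - [[-0.041, 0.05, 0.001], 0, 1]
    - [[-0.047, 0.054, 0.001], 0, 1]
    - [[-0.047, 0.054, 0.001], 0, 1]

```text
time: 26.1
tool_pos: [0.5074, 0.0865, 0.1524]
ee_rot: [3.141, 0.0, 2.355]
wrist_force: [-0.4, -0.5, 0.3]
width: 0.0006
finger_force: 0.0
```

```bash
python3 look.py .15 .19 .172; python3 go.py .523,.0811,.153,135 .5349,.0736,.153,135 .5438,.0663,.153,135 .5517,.0575,.153,135 .5583,.0472,.153,135
```

```text
side 10 [0.532 0.093 0.173] [0.535 0.094 0.172] angle 60.5 r 0.0935
t 26.2 pos [0.5069 0.0866 0.1525] yaw 134.9 tilt 0.02 F [-0.8 -0.5 -0.6] w 0.0004
(0.523, 0.0811, 0.153, 135.0) -> [-0.0152  0.0075 -0.0005] -0.01
(0.5349, 0.0736, 0.153, 135.0) -> [-0.0289  0.0106 -0.0005] -0.01
(0.5438, 0.0663, 0.153, 135.0) -> [-0.0404  0.0118 -0.0005] -0.01
(0.5517, 0.0575, 0.153, 135.0) -> [-0.0522  0.0111 -0.0005] -0.01
(0.5583, 0.0472, 0.153, 135.0) -> [-0.0642  0.0085 -0.0005] -0.01
```

The lever is at about 60° and following. I'll continue.

>>> carry_out:
  steps:
    - [[-0.008, 0.004, 0], 0, 1]
    - [[-0.015, 0.0075, 0], 0, 1]
    - [[-0.022, 0.009, 0], 0, 1]
    - [[-0.029, 0.0105, 0], 0, 1]
    - [[-0.035, 0.0115, 0], 0, 1]
    - [[-0.04, 0.012, 0], 0, 1]
    - [[-0.046, 0.0115, 0], 0, 1]
    - [[-0.052, 0.011, 0], 0, 1]
    - [[-0.058, 0.01, 0], 0, 1]
    - [[-0.064, 0.0085, 0], 0, 1]

```text
time: 27.45
tool_pos: [0.5583, 0.0471, 0.1525]
ee_rot: [3.141, -0.0, 2.355]
wrist_force: [-0.1, 1.2, 0.9]
width: 0.0003
finger_force: 0.8
```

>>> carry_out:
  steps:
    - [[-0.002, -0.001, 0], 0, 1]
    - [[-0.004, -0.002, 0], 0, 1]
    - [[-0.005, -0.003, 0], 0, 1]
    - [[-0.005, -0.003, 0], 0, 1]

```text
time: 27.95
tool_pos: [0.5596, 0.0417, 0.1526]
ee_rot: [3.141, 0.0, 2.355]
wrist_force: [-0.1, 2.6, 1.0]
width: 0.0007
finger_force: 0.7
```

```bash
python3 look.py .14 .2 .172; python3 go.py; python3 look.py .06 .11 .086
```

```text
side 21 [0.578 0.021 0.174] [0.581 0.023 0.172] angle 6.3 r 0.0921
t 28.05 pos [0.5595 0.0418 0.1526] yaw 135.0 tilt 0.03 F [-0.1  2.   0.4] w 0.001
side 35 [ 0.401 -0.003  0.087] [ 0.402 -0.001  0.086] angle -171.0 r 0.0877
```

>>> carry_out:
  steps:
    - [[-0.002, -0.001, 0], 0, 1]
    - [[-0.003, -0.002, 0], 0, 1]
    - [[-0.003, -0.002, 0], 0, 1]

```text
time: 28.52
tool_pos: [0.5601, 0.038, 0.1525]
ee_rot: [3.142, -0.0, 2.355]
wrist_force: [-0.5, 2.4, 0.3]
width: 0.0004
finger_force: 0.9
```

>>> carry_out:
  steps:
    - [[-0.002, -0.001, 0], 0, 1]
    - [[-0.003, -0.002, 0], 0, 1]
    - [[-0.003, -0.002, 0], 0, 1]

```text
time: 28.9
tool_pos: [0.5608, 0.0353, 0.1527]
ee_rot: [3.14, -0.001, 2.356]
wrist_force: [-0.8, 5.4, 2.4]
width: 0.0
finger_force: 2.3
```

>>> carry_out:
  steps:
    - [[-0.0015, -0.001, 0], 0, 1]
    - [[-0.0015, -0.001, 0], 0, 1]

```text
time: 29.15
tool_pos: [0.561, 0.0344, 0.1527]
ee_rot: [3.139, -0.002, 2.356]
wrist_force: [-1.4, 7.4, 2.4]
width: 0.0007
finger_force: 3.5
```

>>> carry_out:
  steps:
    - [[0.008, 0.006, 0], 0, 1]
    - [[0.018, 0.012, 0], 0, 1]
    - [[0.018, 0.012, -0.05], 0, 1]
    - [[0.018, 0.012, -0.1], 0, 1]
    - [[0.018, 0.012, -0.14], 0, 1]
    - [[0.018, 0.012, -0.14], 0, 1]

```text
time: 29.9
tool_pos: [0.5584, 0.0538, 0.2968]
ee_rot: [3.137, 0.007, 2.355]
wrist_force: [0.0, 0.8, -0.1]
width: 0.0007
finger_force: 0.0
```

```bash
python3 look.py .14 .2 .172; python3 look.py .06 .11 .086; python3 go.py .3,.25,.3,135
```

```text
side 20 [0.578 0.027 0.172] [0.579 0.028 0.172] angle 9.6 r 0.0912
top 7 [0.404 0.    0.09 ] [0.405 0.001 0.086] angle -172.2 r 0.0845
side 32 [ 0.401 -0.002  0.086] [ 0.401 -0.002  0.086] angle -171.0 r 0.0894
t 30.1 pos [0.5562 0.054  0.29  ] yaw 134.9 tilt 0.23 F [-0.3 -0.2 -0.8] w 0.0004
(0.3, 0.25, 0.3, 135.0) -> [ 0.3198 -0.0429 -0.0091] -0.01
```

>>> carry_out:
  steps:
    - [[0.05, 0, -0.01], 0, 1]
    - [[0.1, -0.01, -0.01], 0, 1]
    - [[0.15, -0.02, -0.01], 0, 1]
    - [[0.2, -0.03, -0.01], 0, 1]
    - [[0.25, -0.04, -0.01], 0, 1]
    - [[0.3, -0.04, -0.01], 0, 1]
    - [[0.3, -0.04, -0.01], 0, 1]
    - [[0.3, -0.04, -0.01], 0, 1]

```text
time: 31.1
tool_pos: [0.3167, 0.2376, 0.3011]
ee_rot: [-3.139, 0.0, 2.355]
wrist_force: [0.6, 0.0, -0.4]
width: 0.0004
finger_force: 0.0
```

```bash
python3 look.py .14 .2 .172; python3 look.py .06 .11 .086
python3 - <<'E'
from h import *
from bench import robot
X=[robot.snapshot("side"),robot.snapshot("top")]
cv2.imwrite("pics/p6.png",np.hstack([cv2.resize(S["image"][130:290,230:390,::-1],(400,400),interpolation=2) for S in X]))
for S in X:
    V=cloud(S).reshape(-1,3);m=(np.hypot(V[:,0]-.489,V[:,1]-.0125)<.03)&(V[:,2]>.19)&(V[:,2]<.24);q=V[m];print(len(q),q.mean(0).round(4),q[q[:,2]>.212].mean(0).round(4),q.max(0).round(4))
E
```

```text
top 17 [0.58  0.028 0.177] [0.582 0.028 0.172] angle 9.4 r 0.0945
side 20 [0.578 0.027 0.173] [0.579 0.028 0.172] angle 9.6 r 0.0912
side 32 [ 0.401 -0.002  0.086] [ 0.401 -0.002  0.086] angle -171.0 r 0.0894
324 [0.4831 0.0069 0.2049] [0.4881 0.0142 0.2132] [0.5178 0.0371 0.2153]
457 [0.4883 0.0153 0.211 ] [0.4921 0.0168 0.215 ] [0.5186 0.0421 0.2225]
```

View pics/p6.png

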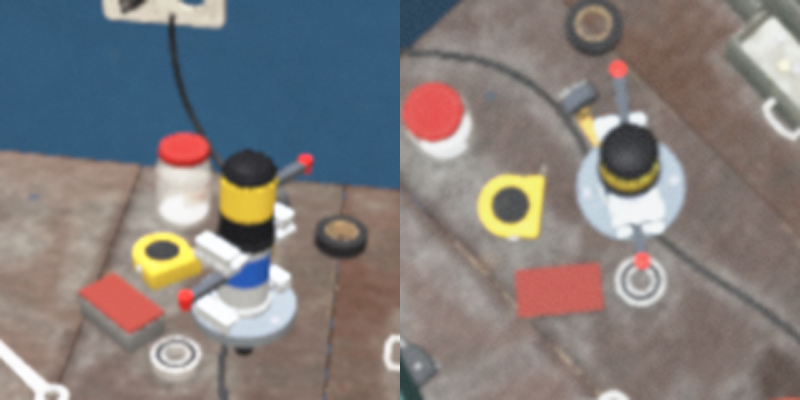

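The picture shows the stack upright, the two levers opposite each other, all the claws in line and the bystanders where they were. I'm handing the job in.

```bash
python3 -c "
from bench import robot
print(robot.close_job())"
```

```text
the job is handed in; nothing more can be done
None
```

I seated the blue filter stage on the mount and the yellow cap on the filter stage, and pushed each lever clockwise to its stop. The job was handed in at about 31 s with the arm clear and the bystanders undisturbed in the last picture; `close_job()` returned no verdict.

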